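# Click the food box's lid shut all round

### The job

The lid of the clear food box on the sill is only laid on: press down its four raised rim sections one after another with the fingertips until each has clicked shut and stays down. The box stays standing where it is, neither lifted, tipped nor shoved along the sill, and the things around it are not disturbed.

Things in the scene. Friction and masses are not known exactly. Their poses are not given: they have to be found in the camera images.
- food_box: clear plastic food box, white click-on lid, loose, about 1 kg, walls 128 (x) by 178 (y) mm. Origin: centre of its underside; z up, x along its short side, y along its long. Lid 140 (x) by 190 (y) mm: a fixed middle panel (84 by 134 mm, top 75 mm above the underside, grey vent plug 26 mm wide and 5 high at its centre) and round it four white rim sections, all raised at the start
- rim_near (a joint): travel in m of the lid's rim section along the long side at the box's own -x: 0 raised (start), 0.008 clicked shut at its stop. It slides straight down. It takes 6 to 8 N to start, less further down; past about 5 mm it snaps down by itself and stays. Let go sooner, it springs back up or stops part way
- rim_near_top (a point): centre of the top face of the rim section along the long side at the box's own -x (190 by 28 mm, long axis along the box's own y); 86 mm above the box's underside when raised, 78 mm when shut; axes as the box's
- rim_far (a joint): travel in m of the lid's rim section along the long side at the box's own +x: 0 raised (start), 0.008 clicked shut at its stop. It slides straight down. It takes 6 to 8 N to start, less further down; past about 5 mm it snaps down by itself and stays. Let go sooner, it springs back up or stops part way
- rim_far_top (a point): centre of the top face of the rim section along the long side at the box's own +x (190 by 28 mm, long axis along the box's own y); 86 mm above the box's underside when raised, 78 mm when shut; axes as the box's
- rim_left (a joint): travel in m of the lid's rim section along the short side at the box's own +y: 0 raised (start), 0.008 clicked shut at its stop. It slides straight down. It takes 6 to 8 N to start, less further down; past about 5 mm it snaps down by itself and stays. Let go sooner, it springs back up or stops part way
- rim_left_top (a point): centre of the top face of the rim section along the short side at the box's own +y (83 by 28 mm, long axis along the box's own x); 86 mm above the box's underside when raised, 78 mm when shut; axes as the box's
- rim_right (a joint): travel in m of the lid's rim section along the short side at the box's own -y: 0 raised (start), 0.008 clicked shut at its stop. It slides straight down. It takes 6 to 8 N to start, less further down; past about 5 mm it snaps down by itself and stays. Let go sooner, it springs back up or stops part way
- rim_right_top (a point): centre of the top face of the rim section along the short side at the box's own -y (83 by 28 mm, long axis along the box's own x); 86 mm above the box's underside when raised, 78 mm when shut; axes as the box's
- salt_cellar: bystander: round glass salt cellar with a flat steel cover, 62 mm across, 51 mm high (60 at its thumb stud); origin at the centre of its underside, z up; leave it where it stands
- timer: bystander: round grey plastic timer dial, 66 mm across, 44 mm high; origin at the centre of its underside, z up; leave it where it stands
- coffee_cup: bystander: small white handleless coffee cup, 62 mm across, 52 mm high; origin at the centre of its underside, z up; leave it where it stands
- pot_large: bystander: larger terracotta pot with fitted lid, 105 mm across, 125 mm high; origin at the centre of its underside, z up; leave it where it stands
- pot_small: bystander: smaller terracotta pot with fitted lid, 85 mm across, 101 mm high; origin at the centre of its underside, z up; leave it where it stands
- spice_box: bystander: wooden spice box with sliding top, 110 x 70 mm, 62 mm high at its knob; origin at the centre of its underside, z up; leave it where it stands
Things that resemble listed ones, but are neither listed nor needed, are in the scene too. What is shaped like the food_box but purple or turquoise is not meant.

How it is judged:
By the outcome, as a careful person would: the job done as asked, in the order asked, and still so for the second after the job is handed in, with the robot touching nothing.
It also fails if it takes over 43 s, if anything falls off the work surface, if the arm or the gripper's body presses on something with over 40 N, if the wrist force passes 120 N, or if a joint passes its speed limit or range.

### The arm

A 6-joint arm with a two-finger parallel gripper is mounted at the origin on the work surface. World frame = base frame: x ahead of the robot, y to its left, z up, the work surface at z = 0. Lengths are in m, angles in rad, forces in N, time in s.
With the tool pointing down it reaches from about 0.275 to 0.75 m from the base axis. Payload 10.2 kg.
Tool frame: the origin (TCP) lies at the very end of the fingers, on their centre line; the grasp point (between the pads) lies 19 mm behind it; z points along the fingers, y is the line along which they close (so a half turn about z gives the same grasp; the last joint's range is limited). The gripper opens to 85 mm and grips with 20 to 120 N. Pads are 22 mm wide; open, the fingers measure 114 mm over their backs; the gripper's body (76 mm by 85 mm) begins 54 mm behind the grasp point. The pads swing forward as they close: fully open they stand 13 mm farther back than shut.
Start: joints at [1.088, 0.313, 1.498, -0, 1.331, -0.223], TCP at [0.135, 0.507, 0.231] pointing down, gripper open.
Joint ranges: [-2.94, 2.94], [-0.97, 2.17], [0.19, 2.56], [-1.23, 4.37], [0.02, 3.11], [-2.88, 2.88]. Speed limits (rad/s): [2.39, 2.39, 3.01, 3.14, 3.14, 3.14].

### API

Orientations are given as a unit quaternion [x, y, z, w].
In Python, from cell import ctrl gives the robot as it stands.
- The arm moves only by the tool servo_tool, never from a script. Its argument "moves" is a list that holds one entry, the list of rows, each a list of 7 numbers: the shift along the tool's x, y, z in mm, then the turn, a rotation vector about the tool's x, y, z in rad, then the closure in counts, from 0 (fully open) to 255 (shut). In form: [[[tx, ty, tz, ax, ay, az, hand], ...]]. A call has 1 to 12 rows; each row shifts and turns the commanded pose from where the row before left it, along the tool's axes as they then stand; what a row does not reach is not made up. A row lasts 1/8 s, in which the tool goes at most 62.5 mm and 10.7 degrees, less where a joint would pass 70% of its speed; a pose out of reach is approached as far as the arm can. A call with a gripper value outside its range is refused whole. The fingers move at their own pace and stop on an object; "newtons" is the grip in N (left out, the last holds). Time passes only in rows, so rows that do not move let the fingers close. It gives the time, the measured TCP pose, the force, the opening and the grip force at its end, in the units of the state.
- ctrl.get_obs(): the state, without advancing time (a new reading comes with each control period).
- ctrl.get_image(name): name is "scene" or "top"; returns the picture (400x640x3 uint8, red, green, blue); there is no depth.
- ctrl.camera_model(name): a dict with "mtx" (3x3 intrinsics, pixels), "R" (3x3) and "t" (3): a world point X has camera coordinates R X + t. Camera axes: x right, y down, z forward; pixel columns grow to the right and rows downward; lengths in m; the calibration is good to about 2 mm. A picture is of the moment at which its call begins. camera_model takes no time and is no camera call.
- ctrl.sign_off(): hands the job in; it is judged then, once.
The state is a dict: "clock": time; "qpos": joint angles; "qvel": joint speeds; "tau": joint torques, N m; "tcp_pos": TCP position; "orientation": TCP orientation; "force": force on the tool from outside, world axes, zero at the start; "ft_torque": the same for the moment, N m; "opening": finger opening in m; "finger_force": force on a finger pad.
Only numpy, scipy, OpenCV 4.12 (cv2) and the standard library are available. Lean on these libraries where they do the work, as an engineer would, in place of code of your own. Each camera call takes 0.05 s, during which the arm holds its last target. There are 200 camera calls.

## Working session

There is one attempt and no reset: what is moved stays moved. The work goes in short steps, Python scripts to look and compute and a tool call to move; the robot and the scene stay as the last step left them, time stands still between calls to the robot, and variables do not carry over. Pictures are saved under pics/ and viewed, at most 10 in all, crops included, and the job is handed in when it is done.

Besides the shell and the picture viewer there is one more tool, called after "Call:" by a JSON object that holds its "api" and its "payload", one argument or row to a line. servo_tool: Moves the arm, as the interface text tells. Its arguments: {"type":"object","properties":{"moves":{"type":"array"},"newtons":{"type":"number"}},"required":["moves"]}

```bash
mkdir -p pics; python3 - <<'E'
from cell import ctrl
import cv2
for n in("top","scene"):
    cv2.imwrite(f"pics/{n}0.png",ctrl.get_image(n)[:,:,::-1])
    m=ctrl.camera_model(n);print(n,m)
o=ctrl.get_obs();print(o)
E
```

```text
top {'mtx': array([[389.2305202 ,   0.        , 317.02940545],
       [  0.        , 389.2305202 , 203.69197252],
       [  0.        ,   0.        ,   1.        ]]), 'R': array([[-0.02754741, -0.99950862,  0.01495532],
       [-0.99492916,  0.0259673 , -0.09716819],
       [ 0.09673209, -0.01755622, -0.99515561]]), 't': array([-0.0036939 ,  0.51912311,  1.09456811])}
scene {'mtx': array([[398.25953575,   0.        , 322.68125466],
       [  0.        , 398.25953575, 197.51221909],
       [  0.        ,   0.        ,   1.        ]]), 'R': array([[-0.65456243,  0.7559338 , -0.01058865],
       [ 0.45753877,  0.38495495, -0.80154099],
       [-0.60183577, -0.52950334, -0.59784607]]), 't': array([ 0.32404837, -0.14579279,  1.54859031])}
{'clock': 0.1, 'qpos': array([ 1.08761684e+00,  3.13390807e-01,  1.49835724e+00, -1.87595158e-05,
        1.33100087e+00, -2.23409788e-01]), 'qvel': array([ 0.00147596, -0.00148141, -0.00281257, -0.00110669, -0.00224117,
        0.00226838]), 'tau': array([ 2.31857957e-03, -4.12897754e+01, -2.60143715e+01, -1.70633434e-04,
        2.96828533e-03,  1.06750491e-05]), 'tcp_pos': array([0.13476233, 0.50717154, 0.23079542]), 'orientation': array([ 1.29517726e-01,  9.91576938e-01, -5.45575035e-04, -1.91480093e-04]), 'force': array([ 0.80029632, -0.03584844, -0.11722725]), 'ft_torque': array([0.01391432, 0.00149926, 0.00039197]), 'finger_force': 0.0, 'opening': 0.0854943163072341}
```

View pics/top0.png

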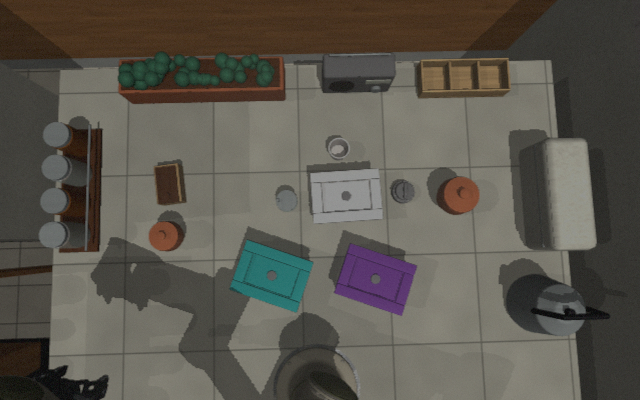

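View pics/scene0.png

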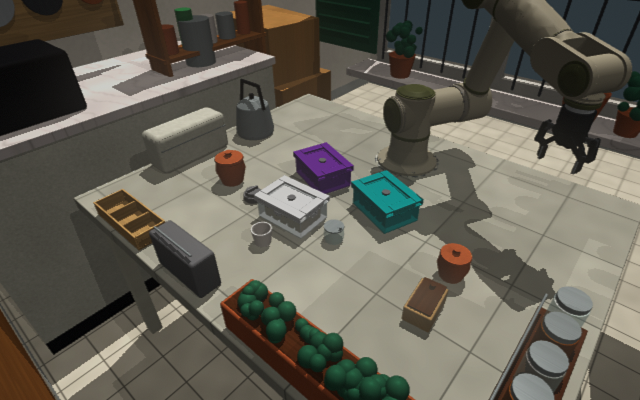

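The white-lidded box at top (346,196) and scene (292,205) is the only white one. Its lookalikes are turquoise at top (272,275) and purple at top (376,280), both excluded by the task. I'll confirm it in an enlarged crop and measure.

```bash
cat > h.py <<'E'
import numpy as np,cv2
from cell import ctrl
from scipy.spatial.transform import Rotation as Ro
def ray(n,px,z):
    m=ctrl.camera_model(n);R,t=m["R"],m["t"]
    px=np.atleast_2d(px).astype(float)
    d=np.c_[px,np.ones(len(px))]@np.linalg.inv(m["mtx"]).T@R
    c=-R.T@t
    return c+d*((z-c[2])/d[:,2])[:,None]
E
python3 - <<'E'
from h import *
im=cv2.imread("pics/top0.png");hsv=cv2.cvtColor(im,cv2.COLOR_BGR2HSV)
roi=im[150:240,295:420];g=cv2.cvtColor(roi,cv2.COLOR_BGR2GRAY)
m=((hsv[...,1]<25)&(hsv[...,2]>125)).astype(np.uint8)*255
mm=np.zeros_like(m);mm[155:235,298:395]=m[155:235,298:395]
cs=cv2.findContours(mm,cv2.RETR_EXTERNAL,cv2.CHAIN_APPROX_NONE)[0]
c=max(cs,key=cv2.contourArea);print(cv2.contourArea(c),cv2.boundingRect(c))
w=ray("top",c[:,0]+0.0,0.086)[:,:2]
r=cv2.minAreaRect((w*1000).astype(np.float32));print("minrect mm",r)
n,px=0,cv2.HoughCircles(cv2.resize(g,None,fx=4,fy=4),cv2.HOUGH_GRADIENT,1,60,param1=60,param2=15,minRadius=14,maxRadius=24)
print(px)
big=cv2.resize(roi,None,fx=4,fy=4,interpolation=cv2.INTER_CUBIC)
cc=((c-[295,150])*4+2).astype(np.int32);cv2.drawContours(big,[cc],-1,(0,0,255),1)
s=cv2.resize(cv2.imread("pics/scene0.png")[165:255,230:355],None,fx=4,fy=4,interpolation=cv2.INTER_CUBIC)
cv2.imwrite("pics/crop1.png",cv2.resize(np.vstack([big,s]),None,fx=.8,fy=.8))
E
```

```text
3486.0 (309, 169, 74, 66)
minrect mm ((516.3067626953125, -91.83383178710938), (172.95875549316406, 201.23745727539062), 2.531735897064209)
[[[205.5 182.5  18.2]
  [164.5  17.5  22.3]]]
```

View pics/crop1.png

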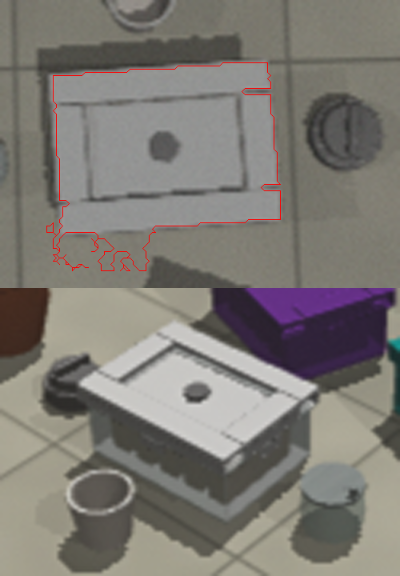

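The crop shows the white lid: all four sections raised, grey plug at top (346,195.6), corners at about crop (52,75), (268,62), (281,219), (63,232). Beside it are the timer on the right, the salt cellar on the left and the cup above.

```bash
python3 - <<'E'
from h import *
im=cv2.imread("pics/top0.png");hsv=cv2.cvtColor(im,cv2.COLOR_BGR2HSV)
m=np.zeros(im.shape[:2],np.uint8)
m[160:230,303:390]=((hsv[...,1]<25)&(hsv[...,2]>140))[160:230,303:390]*255
m=cv2.morphologyEx(m,cv2.MORPH_OPEN,np.ones((3,3)))
c=max(cv2.findContours(m,cv2.RETR_EXTERNAL,cv2.CHAIN_APPROX_NONE)[0],key=cv2.contourArea)
r=cv2.minAreaRect((ray("top",c[:,0],0.086)[:,:2]*1000).astype(np.float32));print("mask rect",r)
k=np.array([[52,75],[268,62],[281,219],[63,232]])/3.2+[295-.4,150-.4]
p=ray("top",k,.086)[:,:2]*1000;print("corners",p.round(),p.mean(0),np.linalg.norm(np.diff(p,axis=0),axis=1))
print("plug",ray("top",[345.5,195.2],.08)*1000)
ks=np.array([196,391])/3.2
print("plug scene",ray("scene",[230+196/3.2-.4,165+(391-288)/3.2-.4],.08)*1000)
o=ctrl.get_obs();R=Ro.from_quat(o["orientation"]).as_matrix();print(R.round(3))
print(np.arctan2(*(p[0]-p[1])[::-1]),np.arctan2(*(p[3]-p[2])[::-1]))
E
```

```text
mask rect ((533.4786376953125, -96.02655029296875), (74.97335815429688, 124.83837890625), 2.160271644592285)
corners [[ 598.   -2.]
 [ 604. -188.]
 [ 469. -193.]
 [ 463.   -8.]] [533.6109533  -97.65802099] [186.02291828 135.41482747 185.46457205]
plug [[534.89308317 -95.42627475  80.        ]]
plug scene [[533.99522307 -95.19378451  80.        ]]
[[-0.966  0.257 -0.001]
 [ 0.257  0.966 -0.001]
 [ 0.    -0.001 -1.   ]]
1.6067688746440874 1.6035618508644507
```

Call:
{"api": "servo_tool", "payload": {
  "moves": [
    [[0,0,0,0,0,-0.098,255],[0,0,0,0,0,-0.098,255],[0,0,0,0,0,-0.098,255],[-18,-34,0,0,0,0,255],[-18,-34,0,0,0,0,255],[-18,-34,0,0,0,0,255],[-18,-34,0,0,0,0,255],[-18,-34,0,0,0,0,255],[-18,-34,0,0,0,0,255],[-18,-34,0,0,0,0,255],[-18,-34,0,0,0,0,255],[-18,-34,0,0,0,0,255]]
  ]
}}

```text
clock: 1.6
tcp_pos: [0.3076, 0.2059, 0.2312]
orientation: [-0.017, 1.0, -0.0, -0.0]
force: [-0.0, 0.3, 0.4]
opening: 0.0001
finger_force: 0.0
```

Call:
{"api": "servo_tool", "payload": {
  "moves": [
    [[-18,-34,0,0,0,0,255],[-18,-34,0,0,0,0,255],[-18,-34,0,0,0,0,255],[-18,-34,0,0,0,0,255],[-18,-34,0,0,0,0,255],[-18,-34,0,0,0,0,255],[-18,-34,0,0,0,0,255],[-18,-34,0,0,0,0,255],[-18,-34,0,0,0,0,255],[0,0,0,0,0,0,255]]
  ]
}}

```text
clock: 2.85
tcp_pos: [0.48, -0.0948, 0.2305]
orientation: [-0.016, 1.0, 0.0, -0.001]
force: [-0.2, 0.8, 0.8]
opening: -0.0005
finger_force: 0.0
```

```bash
cat >> h.py <<'E'
C=np.array([534.5,-96]);bx=np.array([.9994,.034]);by=np.array([-.034,.9994])
T=dict(near=C-56*bx,far=C+56*bx,left=C+81*by,right=C-81*by)
def go():
    o=ctrl.get_obs();R=Ro.from_quat(o["orientation"]).as_matrix();p=o["tcp_pos"]*1000
    print(round(o["clock"],2),p.round(1),o["force"].round(1),"yaw y",np.arctan2(R[1,1],R[0,1]).round(3),o["opening"].round(4))
    for k,v in T.items(): print(k,(R.T@(np.r_[v,88]-p)).round(1))
E
python3 -c "from h import *;go()"
```

```text
Traceback (most recent call last):
  File "h.py", line 14, in go
    print(round(o["clock"],2),p.round(1),o["force"].round(1),"yaw y",np.arctan2(R[1,1],R[0,1]).round(3),o["opening"].round(4))
                                                                                                        ^^^^^^^^^^^^^^^^^^
AttributeError: 'float' object has no attribute 'round'
```

Call:
{"api": "servo_tool", "payload": {
  "moves": [
    [[2,-3,30,0,0,0,255],[0,0,35,0,0,0,255],[0,0,35,0,0,0,255],[0,0,30,0,0,0,255],[0,0,0,0,0,0,255]]
  ]
}}

```text
clock: 3.48
tcp_pos: [0.4764, -0.0951, 0.1]
orientation: [-0.017, 1.0, 0.001, -0.002]
force: [0.4, -0.3, 0.4]
opening: 0.0001
finger_force: 0.0
```

```bash
sed -i 's/,o\["opening"\].round(4)//' h.py; python3 - <<'E'
from h import *
go()
a=ctrl.get_image("top")[150:240,295:420,::-1];b=ctrl.get_image("scene")[150:240,230:355,::-1]
cv2.imwrite("pics/c2.png",cv2.resize(np.vstack([a,b]),None,fx=3.2,fy=3.2,interpolation=cv2.INTER_CUBIC))
E
```

```text
3.48 [476.4 -95.1 100. ] [ 0.4 -0.3  0.4] yaw y 1.606
near [-2.1 -2.9 12. ]
far [-114.1   -3.    11.5]
left [-58.1  78.   11.9]
right [-58.  -84.   11.6]
```

View pics/c2.png

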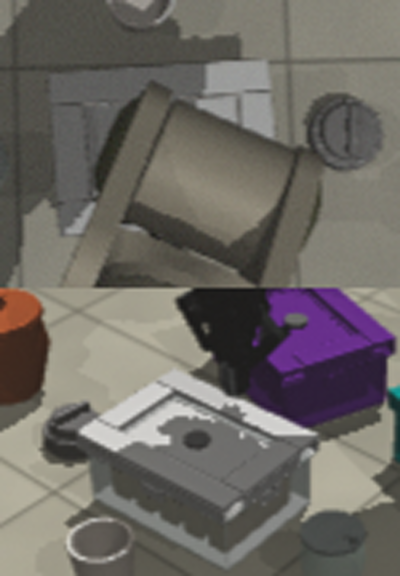

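The fingertips hang over the rim section nearest the robot, at crop (232,390). Next is the press.

Call:
{"api": "servo_tool", "payload": {
  "moves": [
    [[-2,0,11,0,0,0,255],[0,0,2,0,0,0,255],[0,0,2,0,0,0,255],[0,0,2,0,0,0,255],[0,0,2,0,0,0,255],[0,0,1,0,0,0,255],[0,0,1,0,0,0,255],[0,0,0,0,0,0,255]]
  ]
}}

```text
clock: 4.58
tcp_pos: [0.4796, -0.0962, 0.0801]
orientation: [-0.017, 1.0, 0.0, -0.0]
force: [0.6, 0.4, 0.8]
opening: -0.0001
finger_force: 0.0
```

Call:
{"api": "servo_tool", "payload": {
  "moves": [
    [[0,0,1,0,0,0,255],[0,0,1,0,0,0,255],[0,0,0.5,0,0,0,255],[0,0,0,0,0,0,255]]
  ]
}}

```text
clock: 5.08
tcp_pos: [0.4797, -0.0962, 0.078]
orientation: [-0.017, 1.0, -0.0, 0.0]
force: [-1.9, 1.4, 4.7]
opening: -0.0
finger_force: 2.3
```

Call:
{"api": "servo_tool", "payload": {
  "moves": [
    [[0,0,-24,0,0,0,255],[-27,-41,0,0,0,0,255],[-28,-41,0,0,0,0,255],[0,0,0,0,0,0,255],[0,0,13,0,0,0,255],[0,0,2,0,0,0,255],[0,0,2,0,0,0,255],[0,0,2,0,0,0,255],[0,0,2,0,0,0,255],[0,0,2,0,0,0,255],[0,0,1,0,0,0,255],[0,0,0,0,0,0,255]]
  ]
}}

```text
clock: 6.58
tcp_pos: [0.5375, -0.1762, 0.0781]
orientation: [-0.017, 1.0, 0.0, 0.0]
force: [-0.7, 1.6, 4.1]
opening: -0.0001
finger_force: 2.2
```

```bash
python3 -c "from h import *;go()"
```

```text
6.58 [ 537.5 -176.2   78.1] [-0.7  1.6  4.1] yaw y 1.605
near [56.2 80.2 -9.9]
far [-55.8  80.2  -9.9]
left [  0.2 161.2  -9.9]
right [ 0.3 -0.8 -9.9]
```

Call:
{"api": "servo_tool", "payload": {
  "moves": [
    [[0,0,-24,0,0,0,255],[-28,40,0,0,0,0,255],[-28,40,0,0,0,0,255],[0,0,0,0,0,0,255],[0,0,13,0,0,0,255],[0,0,2,0,0,0,255],[0,0,2,0,0,0,255],[0,0,2,0,0,0,255],[0,0,2,0,0,0,255],[0,0,2,0,0,0,255],[0,0,1,0,0,0,255],[0,0,0,0,0,0,255]]
  ]
}}

```text
clock: 8.07
tcp_pos: [0.5907, -0.0947, 0.0781]
orientation: [-0.017, 1.0, -0.0, 0.0]
force: [-2.6, -0.8, 4.1]
opening: -0.0001
finger_force: 2.1
```

```bash
python3 -c "from h import *;go()"
```

```text
8.07 [590.7 -94.7  78.1] [-2.6 -0.8  4.1] yaw y 1.605
near [112.2   0.6  -9.9]
far [ 0.2  0.6 -9.9]
left [ 56.2  81.6 -10. ]
right [ 56.2 -80.4  -9.9]
```

Call:
{"api": "servo_tool", "payload": {
  "moves": [
    [[0,0,-24,0,0,0,255],[28,41,0,0,0,0,255],[28,41,0,0,0,0,255],[0,0,0,0,0,0,255],[0,0,13,0,0,0,255],[0,0,2,0,0,0,255],[0,0,2,0,0,0,255],[0,0,2,0,0,0,255],[0,0,2,0,0,0,255],[0,0,2,0,0,0,255],[0,0,1,0,0,0,255],[0,0,0,0,0,0,255]]
  ]
}}

```text
clock: 9.57
tcp_pos: [0.5321, -0.0145, 0.078]
orientation: [-0.017, 1.0, -0.0, 0.0]
force: [-1.3, -1.0, 3.5]
opening: 0.0
finger_force: 2.0
```

Call:
{"api": "servo_tool", "payload": {
  "moves": [
    [[0,0,-30,0,0,0,255],[0,0,-40,0,0,0,255],[0,0,-50,0,0,0,255],[30,40,0,0,0,0,255],[30,50,0,0,0,0,255],[25,50,0,0,0,0,255],[20,50,0,0,0,0,255],[20,50,0,0,0,0,255],[20,50,0,0,0,0,255],[0,40,0,0,0,0,255],[0,30,0,0,0,0,255],[0,0,0,0,0,0,255]]
  ]
}}

```text
clock: 11.08
tcp_pos: [0.3743, 0.3418, 0.1974]
orientation: [-0.018, 1.0, 0.0, -0.0]
force: [0.1, 0.0, 0.3]
opening: 0.0001
finger_force: 0.0
```

```bash
python3 - <<'E'
from h import *
a=ctrl.get_image("top")[150:240,295:420,::-1];b=ctrl.get_image("scene")[165:255,230:355,::-1]
cv2.imwrite("pics/c3.png",cv2.resize(np.vstack([a,b]),None,fx=3.2,fy=3.2,interpolation=cv2.INTER_CUBIC))
E
```

```text
(no output)
```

View pics/c3.png

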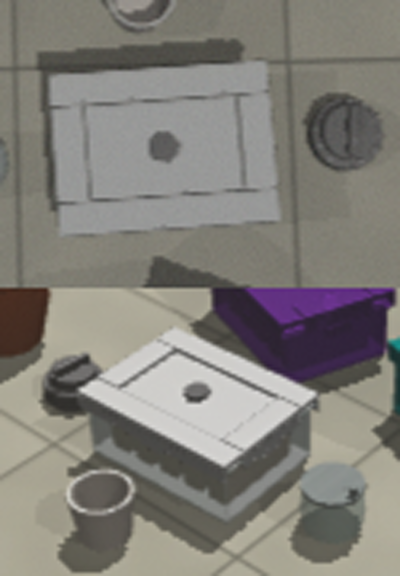

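The lid looks flat now, with all the inner shadow lines thin. The plug is still at crop (163,146), so the box hasn't moved, and the neighbours are unchanged.

```bash
python3 -c "from cell import ctrl;print(ctrl.sign_off())"
```

```text
the job is handed in; nothing more can be done
None
```

I pressed all four rim sections of the white food box shut; each met its stop at about 78 mm. The box and its immediate neighbours look unmoved in the last images, and I handed the job in at about 11 s.

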